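# Load the bench riser and jack it to the red notch

### The job

Pull the blue tool case out from under the riser's red lever paddle, set the board holder down flat inside the rim of the riser's tray while the tray is still low, then press the lever down gently to ratchet the tray up and stop at the fifth notch, where the red band on the column has just come out of the black collar and the pawl holds it. Raise the tray only with the lever, never let the lever press on the case, do not go past the fifth notch, leave the case standing on the bench and everything else where it is.

Things in the scene. Friction and masses are not known exactly. Their poses are not given: they have to be found in the camera images.
- riser: ratchet riser standing on and fixed to the bench: ivory base plate 150 x 130 x 12 mm, square ivory housing 52 x 52 mm up to z 92 mm with a black collar on top (z 85 to 95 mm). Origin: on the bench top under the column's axis. Its lever points along its -x axis; z is up
- column (a joint): height of the riser's aluminium column (30 x 30 mm) and tray above their lowest position, in m. A pawl clicks in behind a tooth every 10 mm (notches at 0.010, 0.020 ... 0.060; end stop 0.064): released between notches the column drops back to the last notch passed, and it never goes lower than that. Black rings on the column mark the notches; a red band 4 mm high marks the fifth (0.050). It starts at rest in notch 0, 1 or 2, or just above it
- tray: aluminium tray on top of the column, 92 mm along its x by 136 mm along its y; 6 mm floor, inside the rim 80 x 124 mm, rim standing 8 mm above the floor. Origin: centre of its underside (106 mm above the bench with the column at 0), axes parallel to the riser's
- lever: hand lever of the riser. Origin on its hinge pin, in the riser's frame at x -34 mm, y 0, z 85 mm. It is geared to the column: its slope is 0.40 rad upward (outer end high) with the column at 0 and drops by 1 rad for each 80 mm of column rise, and it stays down with the column. Pressing its paddle takes about 5 to 8 N
- paddle (a point): centre of the upper face of the lever's red paddle, 46 mm (along the lever) x 44 mm x 8 mm; 150 mm out from the hinge pin and 4 mm above the lever's centre line, which passes through the pin
- holder: board holder to be loaded, 0.14 to 0.26 kg: black plate 104 mm (its x) x 60 mm (its y) x 8 mm with a green circuit board on it and an upright orange grip bar 66 mm long (x), 12 mm thick (y), from the plate up to 44 mm above the underside, over the centre. Origin: centre of its underside. It goes into the tray with its x along the tray's y, either way round; placed at one of three spots on the bench
- case: blue tool case, closed, 180 mm (its x) x 46 mm (its y) x 60 mm high, 0.2 to 0.42 kg. Origin: centre of its underside. It lies under the paddle across the lever, sticking out about 130 mm from the lever's line on the riser's -y side and about 50 mm on the +y side; it would stop the lever before the fifth notch
- tip_pot: brass cup, 72 mm across, 55 mm high; bystander; origin under its centre
- parts_dish: white ceramic bowl, 84 mm across, 32 mm high; bystander; origin under its centre
- spray_can: white and orange spray can, 60 mm across, 172 mm high; bystander behind the riser; origin under its centre
- phone: phone lying flat, 146 x 72 x 9 mm; bystander; origin under its centre
- scanner: white and grey hand scanner lying on its side, about 205 x 62 x 50 mm; bystander; origin on the bench near its middle
- flux: small amber bottle, 38 mm across, 72 mm high, standing near the lever on its +y side; bystander; origin under its centre
- jar: small clear jar with green lid, 40 mm across, 48 mm high, standing near the lever on its -y side; bystander; origin under its centre
Things that resemble listed ones, but are neither listed nor needed, are in the scene too. Leave any yellow look-alike of the case alone.

How it is judged (in metres and radians):
On the way, in this order (a step that is already met when the one before it is completed fails the run):
1. the holder sits flat inside the tray's rim, let go, with the tray still below the third notch (horizontal distance between holder and tray below 0.022 m and z of holder in the frame of tray between 0.002 and 0.01 m and angle between holder's own z axis and vertical below 0.06 rad and contact force between the fingers and holder below 0.2 N and value of joint column below 0.029 m), for 0.2 s.
2. the tray has been raised to the fifth notch (value of joint column above 0.047 m and horizontal distance between holder and tray below 0.022 m), for 0.2 s.
At the end, for the whole second after the job is handed in: the column rests in the fifth notch (0.0475 to 0.0535 m), the holder lies flat inside the tray's rim (centre within 22 mm of the tray's, underside on the tray floor, tilt under 0.06 rad) and at rest, and the case stands upright and at rest on the bench (value of joint column between 0.0475 and 0.0535 m and horizontal distance between holder and tray below 0.022 m and z of holder in the frame of tray between 0.002 and 0.01 m and angle between each of holder, case's own z axis and vertical below 0.06 rad and linear speed of each of holder, case below 0.02 m/s and height (world z) of case below 0.006 m); the robot touches nothing.
It fails at once if the lever is pressed roughly, with over 25 N (contact force between the fingers and lever above 25 N).
It fails at once if the tray is raised past the fifth notch (value of joint column above 0.0585 m).
It fails at once if the lever presses on the case (contact force between lever and case above 3 N).
It fails at once if the tray is lifted by hand instead of by the lever (contact force between the fingers and tray above 6 N and value of joint column above 0.029 m).
It fails at once if a bystander is knocked or moved by more than 30 mm (distance of any of tip_pot, parts_dish, spray_can, phone, scanner, flux, jar from where it was at the start of the episode above 0.03 m).
It also fails if it takes over 64 s, if anything falls off the work surface, if the arm or the gripper's body presses on something with over 40 N, if the wrist force passes 120 N, or if a joint passes its speed limit or range.

### The arm

A 6-joint arm with a two-finger parallel gripper is mounted at the origin on the work surface. World frame = base frame: x ahead of the robot, y to its left, z up, the work surface at z = 0. Lengths are in mm, angles in degrees, forces in N, time in s.
With the tool pointing down it reaches from about 350 to 850 mm from the base axis. Payload 8.1 kg.
Tool frame: the origin (TCP) lies midway between the tips of the shut fingers; the grasp point (between the pads) lies 19 mm behind it (hold_point_z is the distance from the TCP to the grasp point, in mm); z points along the fingers, y is the direction in which the jaws open and shut (so a half turn about z gives the same grasp; the last joint's range is limited). The gripper opens to 85 mm and grips with 20 to 120 N. Pads are 22 mm wide; open, the fingers measure 114 mm over their backs; the gripper's body (76 mm by 85 mm) begins 54 mm behind the grasp point. The pads swing forward as they close: fully open they stand 13 mm farther back than shut.
Start: joints at [-71.872, 7.471, 85.268, -0, 87.261, -4.893], TCP at [234.665, -552.211, 231.292] pointing down, gripper open.
Joint ranges: [-169.43, 169.43], [-51.17, 129.36], [1.28, 143.12], [-76.62, 256.62], [0, 156.53], [-152.29, 152.29]. Speed limits (degrees/s): [136.94, 136.94, 159.86, 180, 180, 180].

### API

Orientations are given as [roll, pitch, yaw] about the fixed x, y, z axes, in that order (R = Rz(yaw) Ry(pitch) Rx(roll)).
In Python, from bench import sense, snapshot, camera_params, hand_in, hold_point_z gives the robot as it stands.
- The arm moves only by the tool servo_tool, never from a script. Its argument "motion" is a list of rows, each a list of 7 numbers: the finger opening in mm, from 0 to 85.4, then the shift along the tool's x, y, z in mm, then the turn, a rotation vector about the tool's x, y, z in rad. A call has 1 to 10 rows; each row shifts and turns the pose as measured when the row begins, along the tool's axes as they then stand; what a row does not reach is not made up. A row lasts 1/10 s, in which the tool goes at most 50 mm and 8.59 degrees, less where a joint would pass 70% of its speed; a pose out of reach is approached as far as the arm can. A call with a gripper value outside its range is refused whole. The fingers move at their own pace and stop on an object; "force" is the grip in N (left out, the last holds). Time passes only in rows, so rows that do not move let the fingers close. It gives the time, the measured TCP pose, the force and the opening at its end, in the units of the state.
- sense(): the state, without advancing time (a new reading comes with each control period).
- snapshot(name): name is "scene" or "top"; returns the picture (420x560x3 uint8, blue, green, red); there is no depth.
- camera_params(name): a dict with "fx", "fy", "cx", "cy" (pixels), "D" ([k1, k2, p1, p2, k3] as OpenCV has them; the pictures are not rectified), "R" (3x3) and "t" (3): a world point X has camera coordinates R X + t. Camera axes: x right, y down, z forward; pixel columns grow to the right and rows downward; lengths in mm; the calibration is good to about 2 mm. A picture is of the moment at which its call begins. camera_params takes no time and is no camera call.
- hand_in(): hands the job in, once; it reports no verdict.
The state is a dict: "time": time; "joint_pos": joint angles; "qd": joint speeds; "joint_efforts": joint torques, N m; "tool_pos": TCP position; "tcp_rot": TCP orientation; "ft_force": force on the tool from outside, world axes, zero at the start; "wrist_torque": the same for the moment, N m; "finger_gap": finger opening in mm.
Only numpy, scipy, OpenCV 4.12 (cv2) and the standard library are available. Lean on these libraries where they do the work, as an engineer would, in place of code of your own. Each camera call takes 0.05 s, during which the arm holds its last target. There are 200 camera calls.

## Working session

There is one attempt and no reset: what is moved stays moved. The work goes in short steps, Python scripts to look and compute and a tool call to move; the robot and the scene stay as the last step left them, time stands still between calls to the robot, and variables do not carry over. Pictures are saved under pics/ and viewed, about 8 in all and at most 12, crops included, and the job is handed in when it is done.

Besides the shell and the picture viewer there is one more tool, called after "Emit:" by a JSON object that holds its "op" and its "data", one argument or row to a line. servo_tool: Moves the arm, as the interface text tells. Its arguments: {"type":"object","properties":{"motion":{"type":"array"},"force":{"type":"number"}},"required":["motion"]}

```bash
mkdir -p pics; cat > h.py <<'E'
import numpy as np,cv2
from bench import sense,snapshot,camera_params,hand_in,hold_point_z
def ray(cam,uv):
    p=camera_params(cam);K=np.array([[p['fx'],0,p['cx']],[0,p['fy'],p['cy']],[0,0,1]])
    n=cv2.undistortPoints(np.array(uv,float).reshape(-1,1,2),K,np.array(p['D'],float)).reshape(-1,2)
    R=np.array(p['R']);t=np.array(p['t'])
    return -R.T@t,np.c_[n,np.ones(len(n))]@R
def onz(cam,uv,z):
    c,d=ray(cam,uv);return c+d*((z-c[2])/d[:,2:3])
def proj(cam,X):
    p=camera_params(cam);K=np.array([[p['fx'],0,p['cx']],[0,p['fy'],p['cy']],[0,0,1]])
    return cv2.projectPoints(np.array(X,float).reshape(-1,1,3),cv2.Rodrigues(np.array(p['R']))[0],np.array(p['t'],float),K,np.array(p['D'],float))[0].reshape(-1,2)
E
python3 - <<'E'
from h import *
for n in('scene','top'):
    i=snapshot(n);cv2.imwrite(f'pics/{n}0.png',i);cv2.imwrite(f'pics/{n}0b.png',cv2.resize(i,(784,588)))
    c,_=ray(n,[[0,0]]);print(n,c,camera_params(n)['fx'])
print(sense(),hold_point_z() if callable(hold_point_z) else hold_point_z)
E
```

```text
scene [ 992.45960708 -802.72502307  682.33862574] 396.9912862763253
top [358.02812997 -72.85268101 936.23593869] 384.5421704015184
{'time': 0.1, 'joint_pos': array([-7.18719892e+01,  7.51111078e+00,  8.53263326e+01, -2.03766008e-03,
        8.72619623e+01, -4.89415855e+00]), 'qd': array([-0.12657053, -0.16621531, -0.21756254, -0.05031144,  0.15478035,
       -0.09669605]), 'joint_efforts': array([ 1.15459112e-03, -5.70948958e+01, -5.01944876e+01, -5.32289766e-05,
        8.04552867e-03, -4.31722515e-05]), 'tool_pos': array([ 234.48696945, -551.71393673,  230.31434209]), 'tcp_rot': array([-1.79900783e+02, -6.45308740e-03,  2.30222629e+01]), 'ft_force': array([ 0.1411118 ,  0.03631379, -0.66482643]), 'wrist_torque': array([ 0.05683838, -0.01849035, -0.0411614 ]), 'finger_gap': 85.68478428376737} 18.700000000000003
```

View pics/scene0b.png

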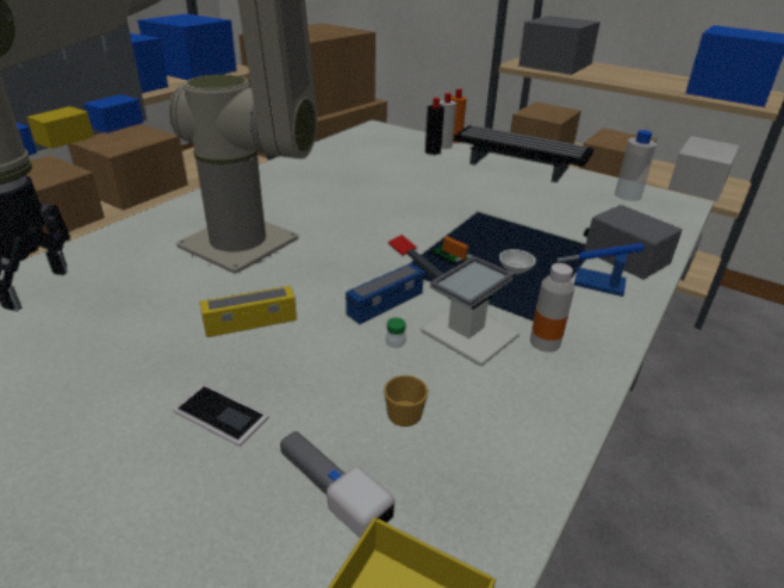

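View pics/top0b.png

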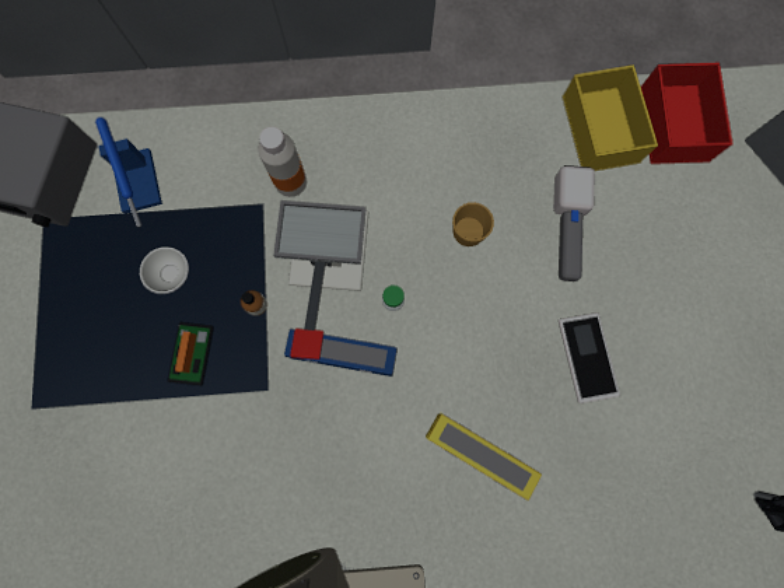

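Both views show the same layout. In the enlarged top view the tray is at about (320,233), the paddle at (307,344), the case at (340,352) and the holder at (190,353). The jar is at (393,297) and the flux at (253,302). I'll take the colour-mask measurements plus one zoomed crop.

```bash
python3 - <<'E'
from h import *
np.set_printoptions(precision=1,suppress=True)
t=cv2.imread('pics/top0.png');s=cv2.imread('pics/scene0.png')
cv2.imwrite('pics/c1.png',cv2.resize(t[137:283,110:300],None,fx=4,fy=4,interpolation=cv2.INTER_CUBIC))
cv2.imwrite('pics/c2.png',cv2.resize(s[160:300,235:425],None,fx=4,fy=4,interpolation=cv2.INTER_CUBIC))
def blobs(cam,img,lo,hi,x0,y0,x1,y1,z,name):
    h=cv2.cvtColor(img,cv2.COLOR_BGR2HSV);m=cv2.inRange(h,np.array(lo),np.array(hi));k=np.zeros_like(m);k[y0:y1,x0:x1]=m[y0:y1,x0:x1]
    c=max(cv2.findContours(k,0,2)[0],key=cv2.contourArea);r=cv2.minAreaRect(c);b=cv2.boxPoints(r)
    W=onz(cam,np.r_[b,[r[0]]],z)[:,:2];print(name,'px',np.array(r[0]),cv2.contourArea(c));print(W.round(1).tolist(),'yaw long',[np.degrees(np.arctan2(*(W[i+1]-W[i])[::-1])).round(1) for i in(0,1)])
    return W
blobs('top',t,(100,110,40),(130,255,255),190,225,300,280,60,'case')
blobs('top',t,(0,150,60),(8,255,255),190,225,250,265,130,'paddle@130')
blobs('top',t,(8,130,70),(20,255,255),118,225,152,280,44,'grip')
blobs('top',t,(45,100,30),(85,255,255),115,225,155,280,9,'board')
blobs('top',t,(45,100,30),(85,255,255),265,195,300,225,48,'jar')
blobs('scene',s,(0,150,60),(8,255,255),270,160,300,190,130,'paddle scene')
for n,i,b in(('top',t,(190,225,250,265)),('scene',s,(270,160,300,190))):
    pass
E
```

```text
case px [252.4 253.2] 319.5
[[438.6, 47.2], [484.0, 37.0], [450.8, -92.7], [406.0, -81.1], [444.7, -22.6]] yaw long [np.float64(-12.7), np.float64(-104.3)]
paddle@130 px [218.9 245.1] 360.5
[[443.2, 66.7], [484.3, 61.4], [477.0, 17.9], [436.0, 23.7], [460.0, 42.4]] yaw long [np.float64(-7.4), np.float64(-99.6)]
grip px [129.8 250.9] 137.5
[[442.6, 273.7], [508.0, 260.9], [504.3, 247.5], [438.9, 260.5], [473.2, 260.7]] yaw long [np.float64(-11.0), np.float64(-105.6)]
board px [134.9 252. ] 826.5
[[434.3, 296.6], [529.0, 279.5], [514.7, 225.9], [420.4, 244.2], [474.1, 261.6]] yaw long [np.float64(-10.2), np.float64(-105.0)]
jar px [280.5 211. ] 151.0
[[557.9, -80.2], [555.6, -110.9], [522.0, -108.2], [524.3, -77.7], [539.9, -94.2]] yaw long [np.float64(-94.3), np.float64(175.4)]
paddle scene px [287.  174.5] 116.5
[[434.5, 31.0], [426.1, 82.5], [485.4, 47.4], [491.5, -0.8], [460.1, 39.2]] yaw long [np.float64(99.2), np.float64(-30.6)]
```

View pics/c1.png

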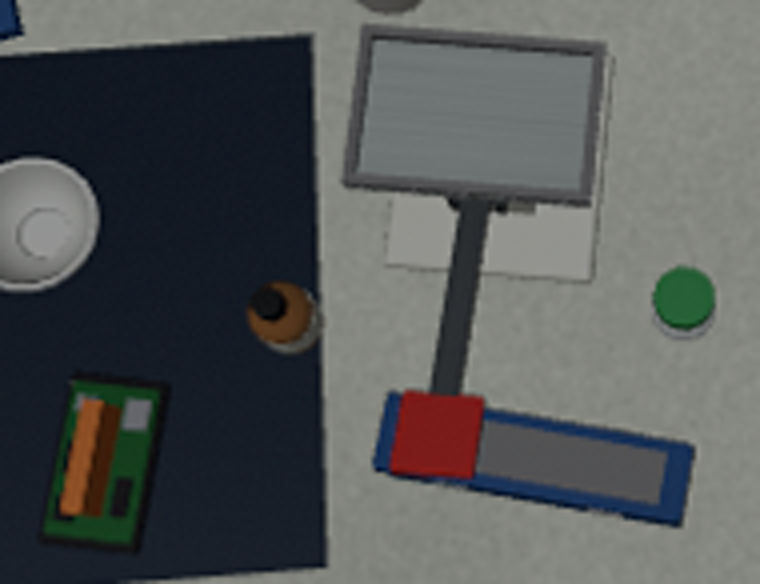

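View pics/c2.png

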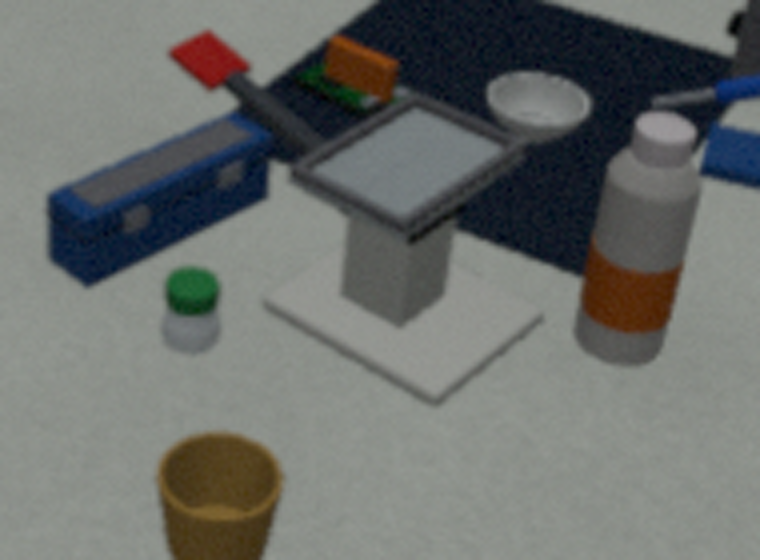

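The top crop shows the tray rim corners at (362,26), (606,43), (590,205) and (344,185). The case corners are at (388,392), (694,442), (683,524) and (375,468), and the holder plate corners at (78,373), (168,383), (137,551) and (40,540). The scene crop shows the column low, with rim corners at (293,170), (408,228), (523,150) and (410,93). Next I'll triangulate.

```bash
python3 - <<'E'
from h import *
np.set_printoptions(precision=1,suppress=True)
T=lambda a:np.array(a,float)/4+[110,137]-.4
S=lambda a:np.array(a,float)/4+[235,160]-.4
def tri(a,b):
    c1,d1=ray('top',a);c2,d2=ray('scene',b);o=[]
    for u,v in zip(d1,d2):
        u=u/np.linalg.norm(u);v=v/np.linalg.norm(v);q=np.linalg.lstsq(np.c_[u,-v],c2-c1,rcond=None)[0]
        p,r=c1+u*q[0],c2+v*q[1];o.append(np.r_[(p+r)/2,np.linalg.norm(p-r)])
    return np.array(o)
# top order: far-left, far-right, near-right, near-left ; left=+y
tt=T([[362,26],[606,43],[590,205],[344,185]])
ss=S([[410,93],[523,150],[408,228],[293,170]])
# try the cyclic pairings
for k in range(4):
    o=tri(tt,np.roll(ss,k,0)); 
    if o[:,3].mean()<15: print(k,o,o.mean(0))
for z in(120,130,140):
    W=onz('top',tt,z);print(z,W[:,:2].mean(0),np.linalg.norm(W-np.roll(W,-1,0),axis=1),np.degrees(np.arctan2(*(W[0]-W[3])[1::-1])),np.degrees(np.arctan2(*(W[0]-W[1])[1::-1])))
print('paddle',tri([[218.9,245.1]],[[287,174.5]]))
W=onz('top',T([[388,392],[694,442],[683,524],[375,468]]),60);print('case',W[:,:2].tolist(),W.mean(0),np.linalg.norm(W-np.roll(W,-1,0),axis=1),np.degrees(np.arctan2(*(W[0]-W[1])[1::-1])),np.degrees(np.arctan2(*(W[3]-W[2])[1::-1])))
W=onz('top',T([[78,373],[168,383],[137,551],[40,540]]),8);print('hold',W.mean(0),np.linalg.norm(W-np.roll(W,-1,0),axis=1),np.degrees(np.arctan2(*(W[0]-W[3])[1::-1])),np.degrees(np.arctan2(*(W[1]-W[2])[1::-1])))
W=onz('top',T([[99,398],[62,513],[80,401]]),44);print('grip',W)
W=onz('top',T([[268,300]]),72);print('flux',W)
W=onz('top',T([[595,282],[388,266]]),12);print('basenear',W)
E
```

```text
3 [[690.5  73.7 124.3   4.6]
 [671.2 -60.4 127.6   0.4]
 [579.7 -45.1 126.1   1.4]
 [598.2  86.1 129.5   3. ]] [634.9  13.6 126.9   2.4]
120 [637.9  14.8] [137.7  94.4 135.9  92.9] -8.101169954358816 81.46522574226303
130 [634.4  13.7] [136.   93.2 134.3  91.8] -8.101169954358811 81.46522574226299
140 [631.   12.6] [134.3  92.  132.6  90.7] -8.101169954358836 81.465225742263
paddle [[459.4  42.  128.7   1.9]]
case [[495.1277828385729, 79.53684988308115], [453.2014332759194, -93.35911439164754], [407.54976033433167, -83.52823675729482], [452.1788125089091, 88.5088438742797]] [452.   -2.2  60. ] [177.9  46.7 177.7  43.9] 76.36919405686538 75.45716744731327
hold [474.5 259.2   8. ] [ 55.4 101.4  58.4 101.4] -12.487275407665093 -10.811263292213482
grip [[506.9 250.4  44. ]
 [441.8 271.3  44. ]
 [506.  261.4  44. ]]
flux [[551.6 144.   72. ]]
basenear [[561.2 -41.5  12. ]
 [580.9  85.   12. ]]
```

```bash
cat >> h.py <<'E'
from scipy.spatial.transform import Rotation as Ro
def plan(xyz,yaw,n,gap=85):
    "equal rows, tool axes, from the present pose to a tool-down pose"
    s=sense();p=np.array(s['tool_pos']);R=Ro.from_euler('xyz',s['tcp_rot'],degrees=True)
    G=Ro.from_euler('xyz',[180,0,yaw],degrees=True);w=(R.inv()*G).as_rotvec()/n;d=(np.array(xyz)-p)/n
    print('now',p.round(1),np.round(s['tcp_rot'],1),'gap',round(s['finger_gap'],1),'t',s['time'],'F',np.round(s['ft_force'],1),'turn/row deg',np.degrees(np.linalg.norm(w)).round(1),'step',np.linalg.norm(d).round(1))
    for i in range(n):
        print([gap]+(R.inv().apply(d)).round(0).tolist()+w.round(3).tolist());R=R*Ro.from_rotvec(w)
E
python3 -c "
from h import *
plan((440,-51,130),76,14)"
```

```text
now [ 234.5 -551.7  230.3] [-179.9   -0.    23. ] gap 85.7 t 0.1 F [ 0.1  0.  -0.7] turn/row deg 3.8 step 39.3
[85, 27.0, -27.0, 7.0, -0.0, -0.0, -0.066]
[85, 29.0, -25.0, 7.0, -0.0, -0.0, -0.066]
[85, 31.0, -23.0, 7.0, -0.0, -0.0, -0.066]
[85, 32.0, -21.0, 7.0, -0.0, -0.0, -0.066]
[85, 34.0, -19.0, 7.0, -0.0, -0.0, -0.066]
[85, 35.0, -17.0, 7.0, -0.0, -0.0, -0.066]
[85, 36.0, -14.0, 7.0, -0.0, -0.0, -0.066]
[85, 37.0, -12.0, 7.0, -0.0, -0.0, -0.066]
[85, 37.0, -10.0, 7.0, -0.0, -0.0, -0.066]
[85, 38.0, -7.0, 7.0, -0.0, -0.0, -0.066]
[85, 38.0, -5.0, 7.0, -0.0, -0.0, -0.066]
[85, 39.0, -2.0, 7.0, -0.0, -0.0, -0.066]
[85, 39.0, 1.0, 7.0, -0.0, -0.0, -0.066]
[85, 39.0, 3.0, 7.0, -0.0, -0.0, -0.066]
```

Emit:
{"op": "servo_tool", "data": {
  "motion": [
    [85, 27, -27, 7, 0, 0, -0.066],
    [85, 29, -25, 7, 0, 0, -0.066],
    [85, 31, -23, 7, 0, 0, -0.066],
    [85, 32, -21, 7, 0, 0, -0.066],
    [85, 34, -19, 7, 0, 0, -0.066],
    [85, 35, -17, 7, 0, 0, -0.066],
    [85, 36, -14, 7, 0, 0, -0.066],
    [85, 37, -12, 7, 0, 0, -0.066],
    [85, 37, -10, 7, 0, 0, -0.066],
    [85, 38, -7, 7, 0, 0, -0.066]
  ],
  "force": 60
}}

```text
time: 1.1
tool_pos: [378.8, -182.9, 154.1]
tcp_rot: [-179.7, -0.2, 61.8]
ft_force: [0.7, 0.2, 0.8]
finger_gap: 84.9
```

```bash
python3 -c "
from h import *
plan((440,-51,110),76,8)"
```

```text
now [ 378.8 -182.9  154.1] [-179.7   -0.2   61.8] gap 84.9 t 1.1 F [0.7 0.2 0.8] turn/row deg 1.8 step 19.0
[85, 18.0, -1.0, 6.0, -0.001, -0.0, -0.031]
[85, 18.0, -0.0, 6.0, -0.001, -0.0, -0.031]
[85, 18.0, 0.0, 6.0, -0.001, -0.0, -0.031]
[85, 18.0, 1.0, 6.0, -0.001, -0.0, -0.031]
[85, 18.0, 1.0, 6.0, -0.001, -0.0, -0.031]
[85, 18.0, 2.0, 6.0, -0.001, -0.0, -0.031]
[85, 18.0, 2.0, 6.0, -0.001, -0.0, -0.031]
[85, 18.0, 3.0, 6.0, -0.001, -0.0, -0.031]
```

Emit:
{"op": "servo_tool", "data": {
  "motion": [
    [85, 18, -1, 5, 0, 0, -0.031],
    [85, 18, 0, 5, 0, 0, -0.031],
    [85, 18, 0, 5, 0, 0, -0.031],
    [85, 18, 1, 5, 0, 0, -0.031],
    [85, 18, 1, 5, 0, 0, -0.031],
    [85, 18, 2, 5, 0, 0, -0.031],
    [85, 18, 2, 5, 0, 0, -0.031],
    [85, 18, 3, 5, 0, 0, -0.031],
    [85, 0, 0, 0, 0, 0, 0]
  ]
}}

```text
time: 2.0
tool_pos: [438.3, -39.3, 108.8]
tcp_rot: [-179.3, -0.4, 77.1]
ft_force: [-0.3, -0.5, 0.5]
finger_gap: 85.2
```

```bash
python3 - <<'E'
from h import *
plan((440,-51,110),76,1)
a=snapshot('top')[200:300,150:360];cv2.imwrite('pics/m1.png',cv2.resize(a,None,fx=3.7,fy=3.7,interpolation=cv2.INTER_CUBIC))
E
```

```text
now [438.3 -39.3 108.8] [-179.3   -0.4   77.1] gap 85.2 t 2.0 F [-0.3 -0.5  0.5] turn/row deg 1.4 step 11.8
[85, -11.0, 4.0, -1.0, -0.012, -0.006, 0.02]
```

View pics/m1.png

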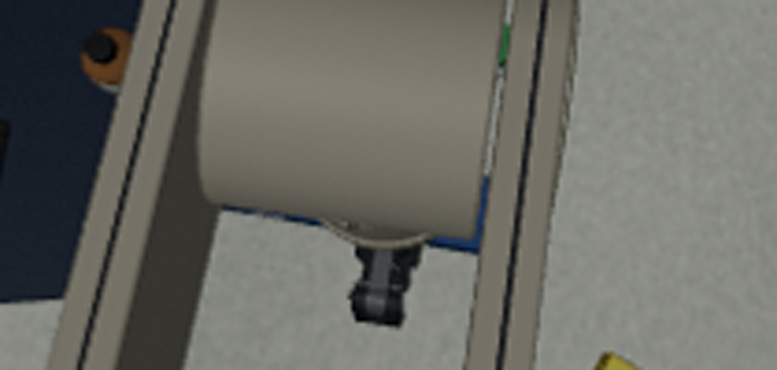

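The arm hides the case in this view: one finger shows at (380,290), just in front of the case's near edge. The margin is 19 mm each side, so I'll descend.

Emit:
{"op": "servo_tool", "data": {
  "motion": [
    [85, -11, 4, 0, -0.012, -0.006, 0.02],
    [85, 0, 0, 15, 0, 0, 0],
    [85, 0, 0, 20, 0, 0, 0],
    [85, 0, 0, 20, 0, 0, 0],
    [85, 0, 0, 20, 0, 0, 0],
    [85, 0, 0, 12, 0, 0, 0],
    [85, 0, 0, 5, 0, 0, 0],
    [85, 0, 0, 0, 0, 0, 0]
  ]
}}

```text
time: 2.85
tool_pos: [440.7, -63.2, 17.1]
tcp_rot: [179.4, 0.3, 75.0]
ft_force: [0.5, 0.6, -0.3]
finger_gap: 85.0
```

```bash
python3 -c "
from h import *
plan((440,-51,16),76,1)"
```

```text
now [440.7 -63.2  17.1] [179.4   0.3  75. ] gap 85.0 t 2.85 F [ 0.5  0.6 -0.3] turn/row deg 1.2 step 12.2
[85, 12.0, -4.0, 1.0, 0.01, 0.006, -0.017]
```

Emit:
{"op": "servo_tool", "data": {
  "motion": [
    [60, 0, 3, 0, 0.005, 0, 0],
    [40, 0, 0, 0, 0, 0, 0],
    [40, 0, 0, 0, 0, 0, 0],
    [40, 0, 0, 0, 0, 0, 0],
    [40, 0, 0, 0, 0, 0, 0],
    [40, 0, 0, 0, 0, 0, 0]
  ],
  "force": 60
}}

```text
time: 3.45
tool_pos: [445.6, -64.9, 20.0]
tcp_rot: [179.5, 0.4, 75.0]
ft_force: [0.2, 0.7, -3.2]
finger_gap: 46.3
```

```bash
python3 -c "
from h import *
p=sense()['tool_pos'];y=sense()['tcp_rot'][2]
plan((p[0]+5,p[1]-130,p[2]+2),y,9,40)"
```

```text
now [445.6 -64.9  20. ] [179.5   0.4  75. ] gap 46.3 t 3.45 F [ 0.2  0.7 -3.2] turn/row deg 0.1 step 14.5
[40, -14.0, 4.0, -0.0, 0.001, 0.001, 0.0]
[40, -14.0, 4.0, -0.0, 0.001, 0.001, 0.0]
[40, -14.0, 4.0, -0.0, 0.001, 0.001, 0.0]
[40, -14.0, 4.0, -0.0, 0.001, 0.001, 0.0]
[40, -14.0, 4.0, -0.0, 0.001, 0.001, 0.0]
[40, -14.0, 4.0, -0.0, 0.001, 0.001, 0.0]
[40, -14.0, 4.0, -0.0, 0.001, 0.001, 0.0]
[40, -14.0, 4.0, -0.0, 0.001, 0.001, 0.0]
[40, -14.0, 4.0, -0.0, 0.001, 0.001, 0.0]
```

Emit:
{"op": "servo_tool", "data": {
  "motion": [
    [40, -10, 2, 0, 0, 0, 0],
    [40, -14, 4, 0, 0, 0, 0],
    [40, -14, 4, 0, 0, 0, 0],
    [40, -14, 4, 0, 0, 0, 0],
    [40, -14, 4, 0, 0, 0, 0],
    [40, -14, 4, 0, 0, 0, 0],
    [40, -14, 4, 0, 0, 0, 0],
    [40, -14, 4, 0, 0, 0, 0],
    [40, -10, 2, 0, 0, 0, 0],
    [40, 0, 0, 0, 0, 0, 0]
  ]
}}

```text
time: 4.45
tool_pos: [444.1, -196.0, 19.8]
tcp_rot: [179.6, 0.4, 75.1]
ft_force: [-0.5, -0.4, -2.4]
finger_gap: 46.3
```

```bash
python3 - <<'E'
from h import *
s=sense();print(s['tool_pos'],s['tcp_rot'],s['ft_force'])
a=snapshot('scene')[130:330,120:400];cv2.imwrite('pics/m2.png',cv2.resize(a,None,fx=2.8,fy=2.8,interpolation=cv2.INTER_CUBIC))
E
```

```text
[ 444.06034832 -196.0140582    19.81800868] [179.62989508   0.38924316  75.12027501] [-0.50365133 -0.41502791 -2.36855207]
```

View pics/m2.png

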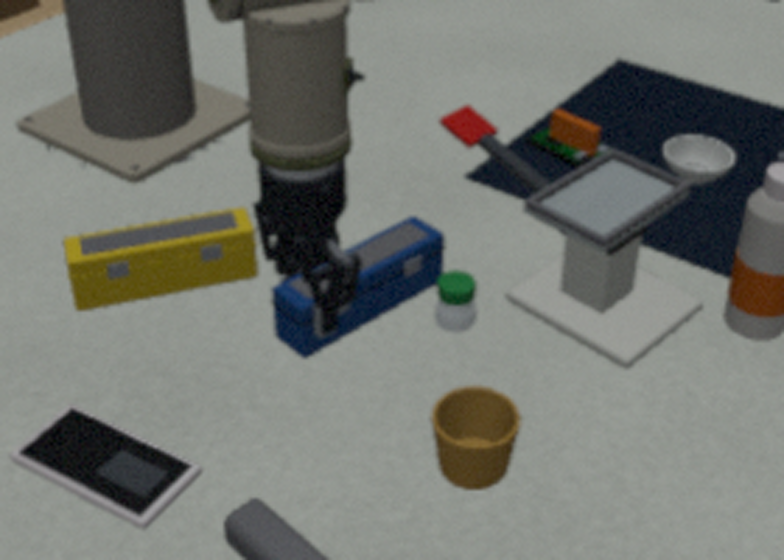

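The case at (360,285) is out, well clear of the paddle at (468,125) and just clear of the jar at (455,300). The yellow look-alike is untouched. Now I'll release and rise.

Emit:
{"op": "servo_tool", "data": {
  "motion": [
    [40, 0, 0, 2, 0, 0, 0],
    [48, 0, 0, 0, 0, 0, 0],
    [56, 0, 0, 0, 0, 0, 0],
    [62, 0, 0, 0, 0, 0, 0],
    [64, 0, 0, -10, 0, 0, 0],
    [64, 0, 0, -25, 0, 0, 0],
    [64, 0, 0, -40, 0, 0, 0],
    [80, 0, 0, -45, 0, 0, 0],
    [80, 0, 0, -40, 0, 0, 0],
    [80, 0, 0, -10, 0, 0, 0]
  ]
}}

```text
time: 5.5
tool_pos: [442.2, -190.2, 196.6]
tcp_rot: [179.9, 0.2, 75.3]
ft_force: [0.3, 0.3, 0.5]
finger_gap: 80.1
```

```bash
python3 -c "
from h import *
plan((474.5,260,190),168.5,18,80)"
```

```text
now [ 442.2 -190.2  196.6] [179.9   0.2  75.3] gap 80.1 t 5.5 F [0.3 0.3 0.5] turn/row deg 5.2 step 25.1
[80, 25.0, -5.0, 0.0, -0.0, 0.0, -0.09]
[80, 25.0, -2.0, 0.0, -0.0, 0.0, -0.09]
[80, 25.0, -0.0, 0.0, -0.0, 0.0, -0.09]
[80, 25.0, 2.0, 0.0, -0.0, 0.0, -0.09]
[80, 25.0, 4.0, 0.0, -0.0, 0.0, -0.09]
[80, 24.0, 7.0, 0.0, -0.0, 0.0, -0.09]
[80, 23.0, 9.0, 0.0, -0.0, 0.0, -0.09]
[80, 23.0, 11.0, 0.0, -0.0, 0.0, -0.09]
[80, 22.0, 13.0, 0.0, -0.0, 0.0, -0.09]
[80, 20.0, 15.0, 0.0, -0.0, 0.0, -0.09]
[80, 19.0, 17.0, 0.0, -0.0, 0.0, -0.09]
[80, 17.0, 18.0, 0.0, -0.0, 0.0, -0.09]
[80, 16.0, 20.0, 0.0, -0.0, 0.0, -0.09]
[80, 14.0, 21.0, 0.0, -0.0, 0.0, -0.09]
[80, 12.0, 22.0, 0.0, -0.0, 0.0, -0.09]
[80, 10.0, 23.0, 0.0, -0.0, 0.0, -0.09]
[80, 8.0, 24.0, 0.0, -0.0, 0.0, -0.09]
[80, 5.0, 24.0, 0.0, -0.0, 0.0, -0.09]
```

Emit:
{"op": "servo_tool", "data": {
  "motion": [
    [80, 25, -5, 0, 0, 0, -0.09],
    [80, 25, -2, 0, 0, 0, -0.09],
    [80, 25, 0, 0, 0, 0, -0.09],
    [80, 25, 2, 0, 0, 0, -0.09],
    [80, 25, 4, 0, 0, 0, -0.09],
    [80, 24, 7, 0, 0, 0, -0.09],
    [80, 23, 9, 0, 0, 0, -0.09],
    [80, 23, 11, 0, 0, 0, -0.09],
    [80, 22, 13, 0, 0, 0, -0.09],
    [80, 20, 15, 0, 0, 0, -0.09]
  ]
}}

```text
time: 6.5
tool_pos: [458.8, 68.1, 201.0]
tcp_rot: [179.9, 0.7, 128.6]
ft_force: [0.2, 0.7, -0.1]
finger_gap: 80.0
```

```bash
python3 -c "
from h import *
plan((474.5,260,150),168.5,9,80)"
```

```text
now [458.8  68.1 201. ] [179.9   0.7 128.6] gap 80.0 t 6.5 F [ 0.2  0.7 -0.1] turn/row deg 4.4 step 22.1
[80, 16.0, 15.0, 5.0, -0.0, 0.001, -0.077]
[80, 14.0, 16.0, 6.0, -0.0, 0.001, -0.077]
[80, 13.0, 17.0, 6.0, -0.0, 0.001, -0.077]
[80, 12.0, 18.0, 6.0, -0.0, 0.001, -0.077]
[80, 10.0, 19.0, 6.0, -0.0, 0.001, -0.077]
[80, 9.0, 19.0, 6.0, -0.0, 0.001, -0.077]
[80, 7.0, 20.0, 6.0, -0.0, 0.001, -0.077]
[80, 6.0, 21.0, 6.0, -0.0, 0.001, -0.077]
[80, 4.0, 21.0, 6.0, -0.0, 0.001, -0.077]
```

Emit:
{"op": "servo_tool", "data": {
  "motion": [
    [80, 15, 14, 2, 0, 0.001, -0.077],
    [80, 13, 15, 3, 0, 0.001, -0.077],
    [80, 12, 16, 4, 0, 0.001, -0.077],
    [80, 11, 17, 6, 0, 0.001, -0.077],
    [80, 10, 18, 6, 0, 0.001, -0.077],
    [80, 9, 19, 6, 0, 0.001, -0.077],
    [80, 7, 19, 6, 0, 0.001, -0.077],
    [80, 6, 19, 6, 0, 0.001, -0.077],
    [80, 4, 15, 6, 0, 0.001, -0.077],
    [80, 0, 0, 0, 0, 0, 0]
  ]
}}

```text
time: 7.5
tool_pos: [466.7, 256.9, 153.6]
tcp_rot: [-179.8, 0.1, 170.5]
ft_force: [-0.2, -1.0, 0.2]
finger_gap: 80.2
```

```bash
python3 - <<'E'
from h import *
plan((474.5,260,60),168.5,3,60)
t=snapshot('top')
a=t[190:300,90:260];cv2.imwrite('pics/m3.png',cv2.resize(a,None,fx=4.5,fy=4.5,interpolation=cv2.INTER_CUBIC))
E
```

```text
now [466.7 256.9 153.6] [-1.798e+02  1.000e-01  1.705e+02] gap 80.2 t 7.5 F [-0.2 -1.   0.2] turn/row deg 0.7 step 31.3
[60, -2.0, 2.0, 31.0, -0.001, 0.0, 0.012]
[60, -2.0, 2.0, 31.0, -0.001, 0.0, 0.012]
[60, -2.0, 2.0, 31.0, -0.001, 0.0, 0.012]
```

View pics/m3.png

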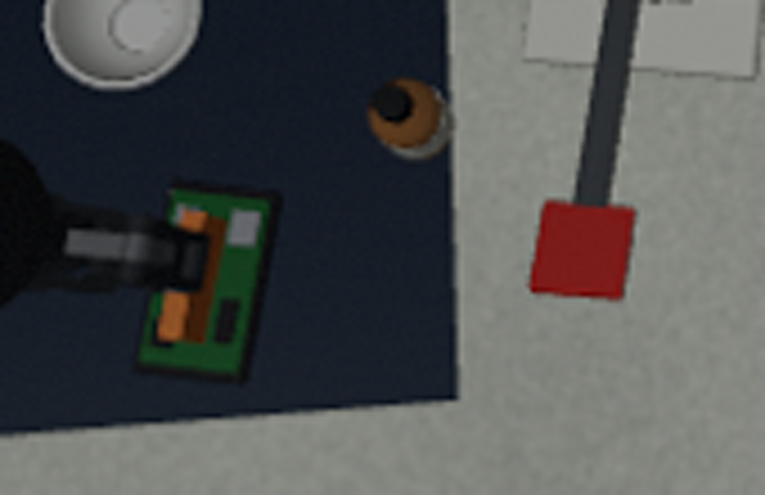

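The gripper hovers over the grip bar at about (185,270), with the flux and bowl clear. Next I'll descend.

Emit:
{"op": "servo_tool", "data": {
  "motion": [
    [60, -2, 2, 25, 0, 0, 0.012],
    [60, -2, 1, 30, 0, 0, 0.012],
    [60, -2, 1, 30, 0, 0, 0.012],
    [60, 0, 0, 22, 0, 0, 0],
    [60, 0, 0, 12, 0, 0, 0],
    [60, 0, 0, 3, 0, 0, 0],
    [60, 0, 0, 0, 0, 0, 0]
  ]
}}

```text
time: 8.25
tool_pos: [477.2, 255.5, 33.3]
tcp_rot: [-179.9, 0.5, 167.4]
ft_force: [0.3, 0.9, 0.5]
finger_gap: 60.1
```

```bash
python3 -c "
from h import *
plan((474.5,260,18),168.5,1,60)"
```

```text
now [477.2 255.5  33.3] [-179.9    0.5  167.4] gap 60.1 t 8.25 F [0.3 0.9 0.5] turn/row deg 1.2 step 16.2
[60, 4.0, 4.0, 15.0, -0.001, 0.008, -0.019]
```

Emit:
{"op": "servo_tool", "data": {
  "motion": [
    [60, 3, 3, 12, 0, 0.006, -0.015],
    [60, 0, 1, 3, 0, 0, 0],
    [60, 0, 0, 0, 0, 0, 0],
    [30, 0, 0, 0, 0, 0, 0],
    [10, 0, 0, 0, 0, 0, 0],
    [8, 0, 0, 0, 0, 0, 0],
    [8, 0, 0, 0, 0, 0, 0],
    [8, 0, 0, 0, 0, 0, 0]
  ],
  "force": 40
}}

```text
time: 9.05
tool_pos: [478.3, 261.8, 21.8]
tcp_rot: [179.8, 0.4, 168.3]
ft_force: [0.1, -0.2, -2.7]
finger_gap: 11.1
```

```bash
python3 -c "
from h import *
print(sense()['tool_pos'],sense()['tcp_rot'],sense()['finger_gap'],sense()['ft_force'])"
```

```text
[478.33302743 261.75872017  21.76518638] [179.84363813   0.44162895 168.33592364] 11.112323646275758 [ 0.08133301 -0.2460617  -2.69440595]
```

Emit:
{"op": "servo_tool", "data": {
  "motion": [
    [8, 0, 0, -15, 0, 0, 0],
    [8, 0, 0, -30, 0, 0, 0],
    [8, 0, 0, -40, 0, 0, 0],
    [8, 0, 0, -40, 0, 0, 0],
    [8, 0, 0, -40, 0, 0, 0],
    [8, 0, 0, -20, 0, 0, 0]
  ]
}}

```text
time: 9.65
tool_pos: [472.4, 259.6, 212.1]
tcp_rot: [-179.8, -0.1, 168.3]
ft_force: [1.5, 0.5, -1.8]
finger_gap: 11.1
```

```bash
python3 -c "
from h import *
plan((634,10,212),81.5,18,8)"
```

```text
now [472.4 259.6 212.1] [-1.798e+02 -1.000e-01  1.683e+02] gap 11.1 t 9.65 F [ 1.5  0.5 -1.8] turn/row deg 4.8 step 16.5
[8, -12.0, -12.0, 0.0, -0.0, 0.0, 0.084]
[8, -13.0, -11.0, 0.0, -0.0, 0.0, 0.084]
[8, -13.0, -10.0, 0.0, -0.0, 0.0, 0.084]
[8, -14.0, -8.0, 0.0, -0.0, 0.0, 0.084]
[8, -15.0, -7.0, 0.0, -0.0, 0.0, 0.084]
[8, -15.0, -6.0, 0.0, -0.0, 0.0, 0.084]
[8, -16.0, -5.0, 0.0, -0.0, 0.0, 0.084]
[8, -16.0, -3.0, 0.0, -0.0, 0.0, 0.084]
[8, -16.0, -2.0, 0.0, -0.0, 0.0, 0.084]
[8, -17.0, -1.0, 0.0, -0.0, 0.0, 0.084]
[8, -16.0, 1.0, 0.0, -0.0, 0.0, 0.084]
[8, -16.0, 2.0, 0.0, -0.0, 0.0, 0.084]
[8, -16.0, 4.0, 0.0, -0.0, 0.0, 0.084]
[8, -16.0, 5.0, 0.0, -0.0, 0.0, 0.084]
[8, -15.0, 6.0, 0.0, -0.0, 0.0, 0.084]
[8, -15.0, 7.0, 0.0, -0.0, 0.0, 0.084]
[8, -14.0, 9.0, 0.0, -0.0, 0.0, 0.084]
[8, -13.0, 10.0, 0.0, -0.0, 0.0, 0.084]
```

Emit:
{"op": "servo_tool", "data": {
  "motion": [
    [8, -12, -12, 0, 0, 0, 0.084],
    [8, -13, -11, 0, 0, 0, 0.084],
    [8, -13, -10, 0, 0, 0, 0.084],
    [8, -14, -8, 0, 0, 0, 0.084],
    [8, -15, -7, 0, 0, 0, 0.084],
    [8, -15, -6, 0, 0, 0, 0.084],
    [8, -16, -5, 0, 0, 0, 0.084],
    [8, -16, -3, 0, 0, 0, 0.084],
    [8, -16, -2, 0, 0, 0, 0.084],
    [8, -17, -1, 0, 0, 0, 0.084]
  ]
}}

```text
time: 10.65
tool_pos: [563.9, 117.3, 230.9]
tcp_rot: [179.3, 0.2, 118.6]
ft_force: [0.5, -0.7, -1.9]
finger_gap: 11.1
```

```bash
python3 -c "
from h import *
plan((634,10,205),81.5,8,8)"
```

```text
now [563.9 117.3 230.9] [179.3   0.2 118.6] gap 11.1 t 10.65 F [ 0.5 -0.7 -1.9] turn/row deg 4.6 step 16.3
[8, -16.0, 1.0, 3.0, 0.002, -0.0, 0.081]
[8, -16.0, 3.0, 3.0, 0.002, -0.0, 0.081]
[8, -16.0, 4.0, 3.0, 0.002, -0.0, 0.081]
[8, -15.0, 5.0, 3.0, 0.002, -0.0, 0.081]
[8, -15.0, 6.0, 3.0, 0.002, -0.0, 0.081]
[8, -14.0, 7.0, 3.0, 0.002, -0.0, 0.081]
[8, -14.0, 9.0, 3.0, 0.002, -0.0, 0.081]
[8, -13.0, 10.0, 3.0, 0.002, -0.0, 0.081]
```

Emit:
{"op": "servo_tool", "data": {
  "motion": [
    [8, -15, 1, 3, 0.002, 0, 0.08],
    [8, -15, 3, 3, 0.002, 0, 0.08],
    [8, -15, 4, 3, 0.002, 0, 0.08],
    [8, -15, 5, 3, 0.002, 0, 0.08],
    [8, -14, 6, 3, 0.002, 0, 0.08],
    [8, -14, 7, 3, 0.002, 0, 0.08],
    [8, -13, 8, 3, 0.002, 0, 0.08],
    [8, -8, 6, 3, 0, 0, 0.06],
    [8, 0, 0, 0, 0, 0, 0]
  ]
}}

```text
time: 11.55
tool_pos: [628.8, 11.6, 215.4]
tcp_rot: [179.9, 0.0, 81.3]
ft_force: [-0.5, 0.1, -2.4]
finger_gap: 11.3
```

```bash
python3 -c "
from h import *
plan((634,10,165),81.5,3,8)"
```

```text
now [628.8  11.6 215.4] [179.9   0.   81.3] gap 11.3 t 11.55 F [-0.5  0.1 -2.4] turn/row deg 0.1 step 16.9
[8, -0.0, 2.0, 17.0, 0.0, 0.0, -0.001]
[8, -0.0, 2.0, 17.0, 0.0, 0.0, -0.001]
[8, -0.0, 2.0, 17.0, 0.0, 0.0, -0.001]
```

Emit:
{"op": "servo_tool", "data": {
  "motion": [
    [8, 0, 2, 15, 0, 0, 0],
    [8, 0, 2, 15, 0, 0, 0],
    [8, 0, 1, 12, 0, 0, 0],
    [8, 0, 0, 0, 0, 0, 0],
    [8, 0, 0, 0, 0, 0, 0]
  ]
}}

```text
time: 12.05
tool_pos: [632.4, 12.8, 169.7]
tcp_rot: [-180.0, -0.0, 81.6]
ft_force: [0.2, 1.0, -1.1]
finger_gap: 11.4
```

```bash
python3 - <<'E'
from h import *
plan((634,10,142),81.5,1,8)
a=snapshot('scene')[150:280,260:420];a=cv2.resize(a,None,fx=4,fy=4,interpolation=cv2.INTER_CUBIC)
cv2.imwrite('pics/m4.png',a)
E
```

```text
now [632.4  12.8 169.7] [-180.    -0.    81.6] gap 11.4 t 12.05 F [ 0.2  1.  -1.1] turn/row deg 0.1 step 27.9
[8, -3.0, 2.0, 28.0, -0.001, -0.0, 0.002]
```

View pics/m4.png

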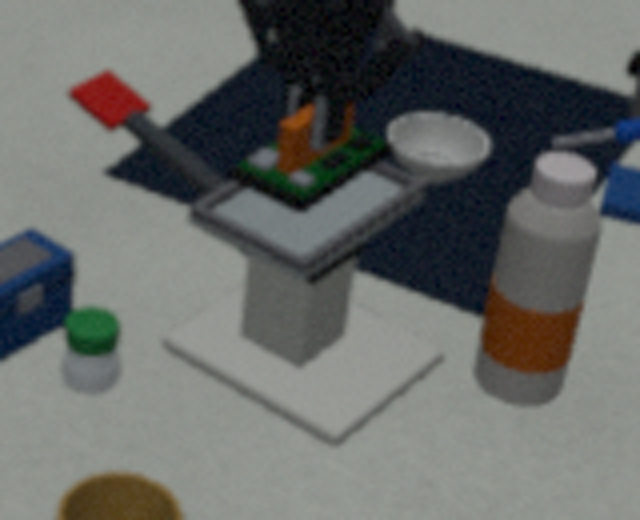

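The holder hangs level about 27 mm above the tray floor, with its plate's near corner at (302,207). I'll check its offset in the grip against the expected corners.

```bash
python3 - <<'E'
from h import *
np.set_printoptions(precision=1,suppress=True)
c=np.array([633,16.8]);a=np.radians(81.6);ux=np.array([np.cos(a),np.sin(a)]);uy=np.array([-ux[1],ux[0]])
P=[list(c+sx*52*ux+sy*30*uy)+[158.] for sx,sy in((1,1),(1,-1),(-1,-1),(-1,1))]
print(np.array(P));print((proj('scene',P)-[260,150])*4)
# observed plate corners at z=158
o=np.array([[302,207],[240,172],[388,145]])/4+[260,150]-.4
for z in(154,158):print(onz('scene',o,z))
E
```

```text
[[610.9  72.6 158. ]
 [670.3  63.9 158. ]
 [655.1 -39.  158. ]
 [595.7 -30.3 158. ]]
[[322.6 108.1]
 [397.5 140.3]
 [304.  200.9]
 [227.3 164.6]]
[[653.1 -39.1 154. ]
 [601.9 -26.2 154. ]
 [663.6  62.3 154. ]]
[[655.7 -44.9 158. ]
 [604.9 -32.1 158. ]
 [666.1  55.8 158. ]]
```

Emit:
{"op": "servo_tool", "data": {
  "motion": [
    [8, -2, 1, 10, 0, 0, 0],
    [8, 0, 0, 8, 0, 0, 0],
    [8, 0, 0, 4, 0, 0, 0],
    [8, 0, 0, 2, 0, 0, 0],
    [8, 0, 0, 0, 0, 0, 0]
  ]
}}

```text
time: 12.6
tool_pos: [633.4, 10.7, 144.4]
tcp_rot: [180.0, -0.0, 81.7]
ft_force: [0.7, -0.3, -1.5]
finger_gap: 11.1
```

Emit:
{"op": "servo_tool", "data": {
  "motion": [
    [8, 0, 0, 1.5, 0, 0, 0],
    [8, 0, 0, 1, 0, 0, 0],
    [8, 0, 0, 0, 0, 0, 0]
  ]
}}

```text
time: 12.9
tool_pos: [634.0, 10.7, 143.1]
tcp_rot: [179.9, -0.0, 81.7]
ft_force: [-0.4, 0.1, -2.8]
finger_gap: 11.3
```

Emit:
{"op": "servo_tool", "data": {
  "motion": [
    [8, 0, 0, 2, 0, 0, 0],
    [8, 0, 0, 1.5, 0, 0, 0],
    [8, 0, 0, 0, 0, 0, 0]
  ]
}}

```text
time: 13.2
tool_pos: [634.9, 10.7, 142.8]
tcp_rot: [179.7, -0.0, 81.7]
ft_force: [-0.6, -0.3, -1.5]
finger_gap: 11.5
```

Emit:
{"op": "servo_tool", "data": {
  "motion": [
    [8, 0, 0, 3, 0, 0, 0],
    [8, 0, 0, 2, 0, 0, 0]
  ]
}}

```text
time: 13.4
tool_pos: [635.4, 10.7, 141.7]
tcp_rot: [179.6, -0.0, 81.7]
ft_force: [-10.4, 0.4, 15.0]
finger_gap: 11.3
```

Contact with the tray floor. I'll open and leave.

Emit:
{"op": "servo_tool", "data": {
  "motion": [
    [8, 0, 0, -1, 0, 0, 0],
    [20, 0, 0, 0, 0, 0, 0],
    [36, 0, 0, 0, 0, 0, 0],
    [40, 0, 0, 0, 0, 0, 0],
    [40, 0, 0, -15, 0, 0, 0],
    [40, 0, 0, -25, 0, 0, 0],
    [40, 0, 0, -25, 0, 0, 0],
    [40, 0, 0, 0, 0, 0, 0]
  ]
}}

```text
time: 14.2
tool_pos: [635.2, 10.8, 211.7]
tcp_rot: [179.6, -0.0, 81.7]
ft_force: [0.7, -0.0, 0.6]
finger_gap: 39.7
```

```bash
python3 - <<'E'
from h import *
plan((462,41,195),81.5,8,0)
a=snapshot('scene')[150:280,260:420];a=cv2.resize(a,None,fx=4,fy=4,interpolation=cv2.INTER_CUBIC)
cv2.imwrite('pics/m5.png',a)
E
```

```text
now [635.2  10.8 211.7] [179.6  -0.   81.7] gap 39.7 t 14.2 F [ 0.7 -0.   0.6] turn/row deg 0.1 step 22.1
[0, 1.0, -22.0, 2.0, 0.001, -0.0, 0.0]
[0, 1.0, -22.0, 2.0, 0.001, -0.0, 0.0]
[0, 1.0, -22.0, 2.0, 0.001, -0.0, 0.0]
[0, 1.0, -22.0, 2.0, 0.001, -0.0, 0.0]
[0, 1.0, -22.0, 2.0, 0.001, -0.0, 0.0]
[0, 1.0, -22.0, 2.0, 0.001, -0.0, 0.0]
[0, 1.0, -22.0, 2.0, 0.001, -0.0, 0.0]
[0, 1.0, -22.0, 2.0, 0.001, -0.0, 0.0]
```

View pics/m5.png

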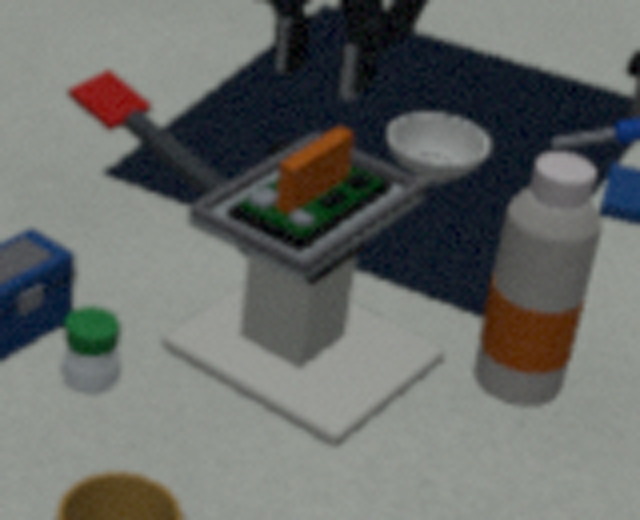

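The holder sits flat in the tray, with the rim visible all round, and the gripper is clear. Now over to the paddle with the fingers shut.

Emit:
{"op": "servo_tool", "data": {
  "motion": [
    [20, 1, -21, 0, 0, 0, 0],
    [0, 1, -22, 0, 0, 0, 0],
    [0, 1, -22, 2, 0, 0, 0],
    [0, 1, -22, 2, 0, 0, 0],
    [0, 1, -22, 5, 0, 0, 0],
    [0, 1, -22, 10, 0, 0, 0],
    [0, 1, -20, 15, 0, 0, 0],
    [0, 0, -10, 10, 0, 0, 0],
    [0, 0, 0, 0, 0, 0, 0]
  ]
}}

```text
time: 15.15
tool_pos: [467.0, 42.0, 157.0]
tcp_rot: [-179.8, 0.0, 81.7]
ft_force: [0.1, -0.4, 0.3]
finger_gap: -0.3
```

```bash
python3 - <<'E'
from h import *
plan((458,41,145),81.5,1,0)
E
```

```text
now [467.  42. 157.] [-179.8    0.    81.7] gap -0.3 t 15.15 F [ 0.1 -0.4  0.3] turn/row deg 0.2 step 15.1
[0, -2.0, -9.0, 12.0, -0.003, 0.0, 0.003]
```

Emit:
{"op": "servo_tool", "data": {
  "motion": [
    [0, -2, -7, 10, 0, 0, 0],
    [0, 0, -1, 6, 0, 0, 0],
    [0, 0, 0, 4, 0, 0, 0],
    [0, 0, 0, 4, 0, 0, 0],
    [0, 0, 0, 4, 0, 0, 0]
  ]
}}

```text
time: 15.65
tool_pos: [461.2, 40.9, 129.8]
tcp_rot: [-180.0, -0.0, 81.6]
ft_force: [-3.0, 0.8, 6.0]
finger_gap: 0.1
```

Emit:
{"op": "servo_tool", "data": {
  "motion": [
    [0, 0, 0, 4, 0, 0, 0],
    [0, 0, 0, 4, 0, 0, 0],
    [0, 0, 0, 4, 0, 0, 0],
    [0, 0, 0, 4, 0, 0, 0],
    [0, 0, 0, 4, 0, 0, 0]
  ]
}}

```text
time: 16.15
tool_pos: [465.8, 40.8, 113.8]
tcp_rot: [179.7, -0.1, 81.6]
ft_force: [-1.9, 1.5, 5.9]
finger_gap: 0.2
```

Emit:
{"op": "servo_tool", "data": {
  "motion": [
    [0, 0, -2, 4, 0, 0, 0],
    [0, 0, -2, 4, 0, 0, 0],
    [0, 0, -2, 4, 0, 0, 0],
    [0, 0, -2, 4, 0, 0, 0],
    [0, 0, -2, 4, 0, 0, 0],
    [0, 0, -1, 4, 0, 0, 0]
  ]
}}

```text
time: 16.75
tool_pos: [463.5, 41.2, 96.1]
tcp_rot: [178.8, -0.1, 81.6]
ft_force: [-4.9, 0.0, 6.0]
finger_gap: -0.2
```

Emit:
{"op": "servo_tool", "data": {
  "motion": [
    [0, 0, -1, 4, 0.005, 0, 0],
    [0, 0, -1, 4, 0.005, 0, 0],
    [0, 0, -1, 4, 0.005, 0, 0],
    [0, 0, -1, 4, 0.005, 0, 0],
    [0, 0, -1, 3, 0.005, 0, 0],
    [0, 0, -1, 3, 0.005, 0, 0]
  ]
}}

```text
time: 17.35
tool_pos: [463.2, 41.2, 78.5]
tcp_rot: [-179.9, -0.1, 81.6]
ft_force: [-2.4, -0.8, 6.5]
finger_gap: 0.2
```

```bash
python3 - <<'E'
from h import *
plan((458,41,55),81.5,1,0)
a=snapshot('scene')[140:280,260:420];cv2.imwrite('pics/m6.png',cv2.resize(a,None,fx=4,fy=4,interpolation=cv2.INTER_CUBIC))
E
```

```text
now [463.2  41.2  78.5] [-1.799e+02 -1.000e-01  8.160e+01] gap 0.2 t 17.35 F [-2.4 -0.8  6.5] turn/row deg 0.2 step 24.1
[0, -1.0, -5.0, 24.0, -0.003, -0.001, 0.001]
```

View pics/m6.png

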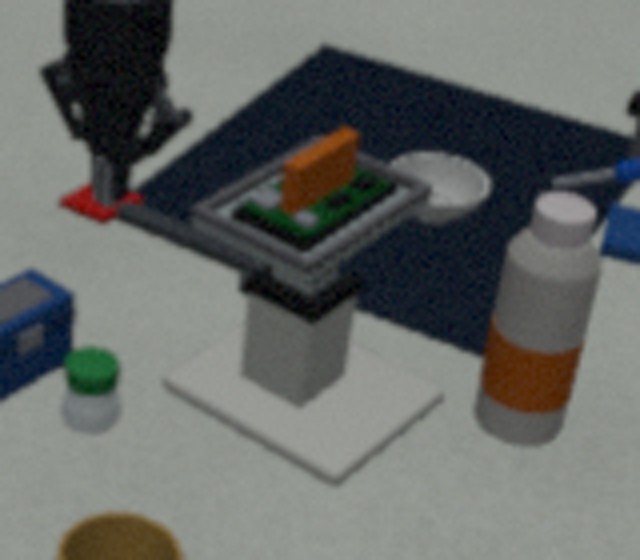

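Tray and holder are rising level. The lever is nearly horizontal, the paddle is at (100,200), and the red band isn't out yet. I'll check the column height against the image shift of the orange bar.

```bash
cat > col.py <<'E'
from h import *
def bar(img):  # full-res scene image -> orange bar centroid
    h=cv2.cvtColor(img,cv2.COLOR_BGR2HSV);m=cv2.inRange(h,np.array((5,130,70)),np.array((20,255,255)));k=np.zeros_like(m);k[150:220,310:365]=m[150:220,310:365]
    M=cv2.moments(k,True);return np.array([M['m10'],M['m01']])/M['m00'],M['m00']
def full(f,y0):
    a=cv2.imread(f);i=np.zeros((420,560,3),np.uint8);a=cv2.resize(a,None,fx=.25,fy=.25,interpolation=cv2.INTER_AREA);i[y0:y0+a.shape[0],260:260+a.shape[1]]=a;return i
b0,_=bar(full('pics/m5.png',150))
zz=np.arange(0,60,.1)
def col(b,c0=10.):
    y=proj('scene',[[634.5,13.7,c0+139+q] for q in zz-20])[:,1];y0=np.interp(0,zz-20,y)
    return c0+np.interp(-(b[1]-b0[1]),-(y-y0),zz-20)
E
python3 - <<'E'
from col import *
b,n=bar(full('pics/m6.png',140));print(b0,_,b,n,col(b))
b,n=bar(snapshot('scene'));print(b,n,col(b))
E
```

```text
Traceback (most recent call last):
NameError: name '_' is not defined
```

```bash
python3 - <<'E'
from col import *
b,n=bar(full('pics/m6.png',140));print(b0,b,n,col(b))
b,n=bar(snapshot('scene'));print(b,n,col(b))
E
```

```text
[338.02597403 191.4978355 ] [339.2780083  181.76763485] 241.0 39.082403566357954
[339.31223629 181.70042194] 237.0 39.28019539878907
```

Emit:
{"op": "servo_tool", "data": {
  "motion": [
    [0, 0, -1, 3, 0, 0, 0],
    [0, 0, -1, 3, 0, 0, 0],
    [0, 0, -1, 3, 0, 0, 0],
    [0, 0, -1, 3, 0, 0, 0],
    [0, 0, -1, 3, 0, 0, 0]
  ]
}}

```text
time: 17.95
tool_pos: [464.1, 41.1, 67.7]
tcp_rot: [179.6, -0.1, 81.5]
ft_force: [-1.0, -2.1, 5.7]
finger_gap: -0.2
```

```bash
python3 - <<'E'
from col import *
b,n=bar(snapshot('scene'));print(b,n,col(b))
E
```

```text
[339.50826446 179.61157025] 242.0 45.406437984054804
```

Emit:
{"op": "servo_tool", "data": {
  "motion": [
    [0, 0, -1, 3, 0, 0, 0],
    [0, 0, -1, 3, 0, 0, 0],
    [0, 0, -1, 3, 0, 0, 0],
    [0, 0, -1, 3, 0, 0, 0]
  ]
}}

```text
time: 18.4
tool_pos: [465.4, 40.9, 59.3]
tcp_rot: [179.1, -0.1, 81.5]
ft_force: [-1.3, -0.2, 5.6]
finger_gap: -0.2
```

```bash
python3 - <<'E'
from col import *
i=snapshot('scene');b,n=bar(i);print(b,n,col(b))
cv2.imwrite('pics/m7.png',cv2.resize(i[160:250,290:390],None,fx=6,fy=6,interpolation=cv2.INTER_CUBIC))
E
```

```text
[339.6473029  177.90871369] 241.0 49.900000000000006
```

View pics/m7.png

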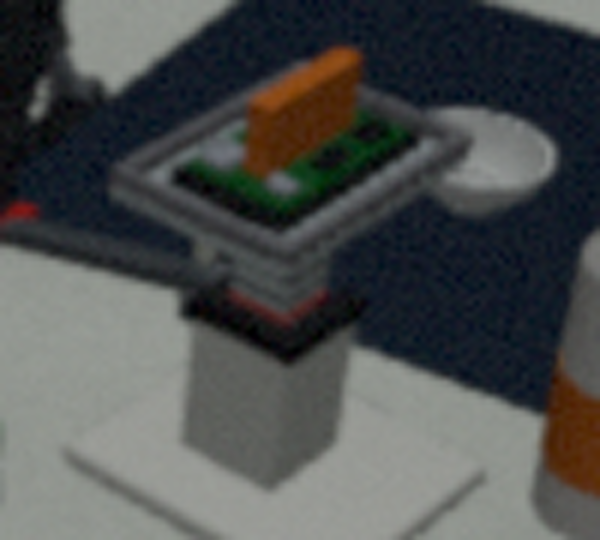

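The red band is emerging above the collar at (280,305). My estimate is clipped at 49.9, so I'll widen its range and press about 4 mm more.

Emit:
{"op": "servo_tool", "data": {
  "motion": [
    [0, 0, -1, 3, 0, 0, 0],
    [0, 0, -1, 2.5, 0, 0, 0]
  ]
}}

```text
time: 18.65
tool_pos: [466.2, 40.8, 55.4]
tcp_rot: [178.8, -0.1, 81.5]
ft_force: [-1.6, -1.2, 6.0]
finger_gap: 0.0
```

```bash
sed -i 's/arange(0,60/arange(0,80/' col.py; python3 - <<'E'
from col import *
i=snapshot('scene');b,n=bar(i);print(b,n,col(b),col([0,177.909]))
h=cv2.cvtColor(i[205:220,320:350],cv2.COLOR_BGR2HSV);print(((h[...,1]>90)&((h[...,0]<10)|(h[...,0]>170))).sum(1))
E
```

```text
[339.84297521 177.09504132] 242.0 52.73398999883311 50.37022482605864
[0 0 1 6 5 5 5 4 0 1 0 2 0 0 0]
```

The image gives 52.7 mm and the tool height about 51.6 mm, so it is past the fifth tooth. I'll lift off and check that the pawl holds.

Emit:
{"op": "servo_tool", "data": {
  "motion": [
    [0, 0, 0, -3, 0, 0, 0],
    [0, 0, 0, -5, 0, 0, 0],
    [0, 0, -3, -15, 0, 0, 0],
    [0, 0, -5, -30, 0, 0, 0],
    [0, 0, -5, -40, 0, 0, 0],
    [0, 0, -10, -40, 0, 0, 0],
    [0, 0, 0, -10, 0, 0, 0],
    [0, 0, 0, 0, 0, 0, 0]
  ]
}}

```text
time: 19.5
tool_pos: [439.8, 44.7, 204.2]
tcp_rot: [178.8, -0.1, 81.5]
ft_force: [-0.2, -0.5, -0.5]
finger_gap: 0.1
```

```bash
python3 - <<'E'
from col import *
i=snapshot('scene');b,n=bar(i);print(b,n,col(b),sense()['ft_force'])
A=cv2.resize(i[160:250,290:390],(400,360),interpolation=cv2.INTER_CUBIC);B=cv2.resize(i[130:330,170:390],(396,360),interpolation=cv2.INTER_CUBIC)
cv2.imwrite('pics/m8.png',np.hstack([A,B]))
E
```

```text
[339.40416667 181.475     ] 240.0 39.9432539858181 [-0.08440179  0.85157231  1.25151423]
```

View pics/m8.png

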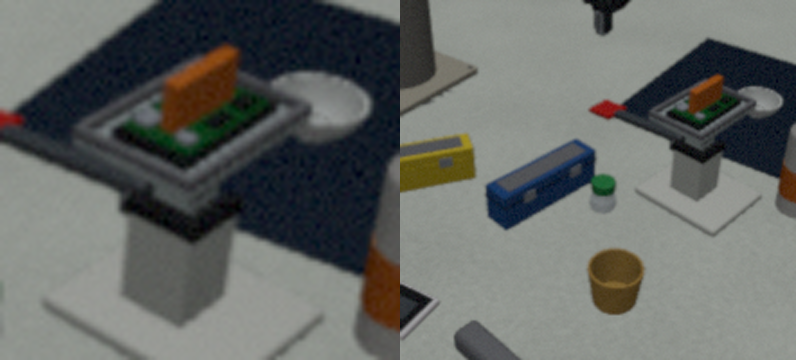

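The release dropped the column to about 40 mm (fourth notch). No red band shows in the left crop, and the case and bystanders are fine in the right one. The pawl needs a little more travel, so I'll press again, to about 54–55 mm.

Emit:
{"op": "servo_tool", "data": {
  "motion": [
    [0, 0, 8, 20, 0.01, 0, 0],
    [0, 0, 8, 30, 0.01, 0, 0],
    [0, -2, 3, 30, 0, 0, 0],
    [0, 0, 0, 20, 0, 0, 0],
    [0, 0, 0, 4, 0, 0, 0],
    [0, 0, 0, 0, 0, 0, 0]
  ]
}}

```text
time: 20.15
tool_pos: [455.5, 39.7, 87.5]
tcp_rot: [-179.4, -0.0, 81.5]
ft_force: [0.3, 0.1, 1.4]
finger_gap: -0.0
```

Emit:
{"op": "servo_tool", "data": {
  "motion": [
    [0, 0, 0, 4, 0, 0, 0],
    [0, 0, 0, 4, 0, 0, 0],
    [0, 0, 0, 4, 0, 0, 0],
    [0, 0, 0, 4, 0, 0, 0],
    [0, 0, 0, 4, 0, 0, 0],
    [0, 0, -1, 4, 0, 0, 0],
    [0, 0, -1, 4, 0, 0, 0]
  ]
}}

```text
time: 20.85
tool_pos: [457.8, 39.6, 63.9]
tcp_rot: [-179.9, -0.0, 81.5]
ft_force: [-0.3, -0.9, 5.6]
finger_gap: 0.3
```

```bash
python3 - <<'E'
from col import *
print([col(bar(snapshot('scene'))[0]).round(1) for _ in range(3)],sense()['tool_pos'])
E
```

```text
[np.float64(46.8), np.float64(47.2), np.float64(47.1)] [457.75628442  39.65439327  63.84232932]
```

Emit:
{"op": "servo_tool", "data": {
  "motion": [
    [0, 0, -1, 4, 0, 0, 0],
    [0, 0, -1, 4, 0, 0, 0],
    [0, 0, -1, 4, 0, 0, 0]
  ]
}}

```text
time: 21.3
tool_pos: [459.2, 39.4, 55.7]
tcp_rot: [179.5, -0.1, 81.5]
ft_force: [0.8, -0.3, 6.2]
finger_gap: -0.1
```

```bash
python3 - <<'E'
from col import *
print([col(bar(snapshot('scene'))[0]).round(1) for _ in range(3)],sense()['tool_pos'])
E
```

```text
[np.float64(51.6), np.float64(52.1), np.float64(51.9)] [458.57592904  39.63978199  55.14439973]
```

Emit:
{"op": "servo_tool", "data": {
  "motion": [
    [0, 0, -1, 4, 0, 0, 0],
    [0, 0, -1, 2.5, 0, 0, 0]
  ]
}}

```text
time: 21.65
tool_pos: [459.1, 39.7, 50.7]
tcp_rot: [179.3, -0.1, 81.5]
ft_force: [1.2, -1.3, 6.3]
finger_gap: -0.0
```

```bash
python3 - <<'E'
from col import *
print([col(bar(snapshot('scene'))[0]).round(1) for _ in range(4)],sense()['tool_pos'])
E
```

```text
[np.float64(54.4), np.float64(54.7), np.float64(54.5), np.float64(54.5)] [458.92079871  39.77345084  50.63363439]
```

Emit:
{"op": "servo_tool", "data": {
  "motion": [
    [0, 0, 0, -3, 0, 0, 0],
    [0, 0, 0, -5, 0, 0, 0],
    [0, 0, 0, -8, 0, 0, 0],
    [0, 0, 0, -8, 0, 0, 0],
    [0, 0, 0, 0, 0, 0, 0]
  ]
}}

```text
time: 22.35
tool_pos: [456.9, 40.2, 75.9]
tcp_rot: [179.6, -0.1, 81.5]
ft_force: [0.3, -0.4, 0.2]
finger_gap: 0.0
```

```bash
python3 - <<'E'
from col import *
print([col(bar(snapshot('scene'))[0]).round(1) for _ in range(4)],sense()['tool_pos'],sense()['ft_force'])
E
```

```text
[np.float64(49.9), np.float64(50.0), np.float64(50.0), np.float64(49.9)] [455.89699541  40.18907856  74.24551727] [ 0.82086032 -0.45357723 -0.58188697]
```

The pawl holds at 50.0 mm. I'll retreat straight up and take a final look.

Emit:
{"op": "servo_tool", "data": {
  "motion": [
    [0, 0, -3, -20, 0, 0, 0],
    [0, 0, -5, -35, 0, 0, 0],
    [0, 0, -5, -40, 0, 0, 0],
    [0, 0, -5, -40, 0, 0, 0],
    [0, 0, 0, -10, 0, 0, 0],
    [0, 0, 0, 0, 0, 0, 0],
    [0, 0, 0, 0, 0, 0, 0]
  ]
}}

```text
time: 23.25
tool_pos: [433.7, 42.8, 219.3]
tcp_rot: [-179.8, -0.0, 81.5]
ft_force: [-0.5, -0.1, -0.7]
finger_gap: -0.1
```

```bash
python3 - <<'E'
from col import *
i=snapshot('scene');b,n=bar(i);print(b,n,col(b),sense()['ft_force'],sense()['tool_pos'])
A=cv2.resize(i[160:250,290:390],(400,360),interpolation=cv2.INTER_CUBIC);B=cv2.resize(i[130:330,170:390],(396,360),interpolation=cv2.INTER_CUBIC)
cv2.imwrite('pics/m9.png',np.hstack([A,B]))
E
```

```text
[339.71193416 178.0617284 ] 243.0 49.9260273153006 [-0.01298164 -0.18017387 -0.42830347] [433.42391039  42.84964867 218.82350014]
```

```bash
python3 - <<'E'
from h import *
i=cv2.imread('pics/m9.png')[150:240,80:280];h=cv2.cvtColor(i,cv2.COLOR_BGR2HSV);print('red px',((h[...,1]>90)&((h[...,0]<5)|(h[...,0]>172))).sum())
print(hand_in())
E
```

```text
red px 628
the job is handed in; nothing more can be done
None
```

The job is handed in at about 23 s. The tray is at the fifth notch with the holder in it, and the case is out from under the lever.

- **Case:** I gripped it by its free end, slid it about 130 mm toward -y, and let it go on the bench, clear of the paddle and the jar.
- **Holder:** I set it in the tray while the column was at about notch 1 (10 mm). A picture after release showed it flat and well inside the rim.
- **Lever:** the first press read about 52 mm on the column, but on release it fell back to notch 4 (about 40 mm). A second press to about 54.5 mm caught the pawl. Readings at the end of each press move were about 6 N, against the 25 N limit.

**Last checks:**
- With the gripper lifted off, the column read 49.9–50.0 mm from the camera.
- Red pixels show in the area just above the collar, where the band should be.
- The wrist force was near zero, so nothing was touched.
- Column heights assume the tray started at 10 mm.

**Not confirmed by eye:** the 12-picture limit was reached, so I could not view the final image. The case, holder and bystanders were last seen in place in the picture taken after the first press.

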